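# Unlock the pigment box with the flat-bladed key

### The arm

A 7-joint arm with a two-finger parallel gripper is mounted at the origin on a cart in front of the work surface, level with it; the furniture and walls round the work are solid. World frame = base frame: x ahead of the robot, y to its left, z up, the work surface at z = 0. Lengths are in m, angles in rad, forces in N, time in s.
With the tool pointing down it reaches from about 0.4 to 0.85 m from the base axis. Payload 10.4 kg.
Tool frame: the origin (TCP) lies midway between the tips of the shut fingers; the grasp point (between the pads) lies 19 mm behind it; z points along the fingers, y is the direction in which the jaws open and shut (so a half turn about z gives the same grasp; the last joint's range is limited). The gripper opens to 85 mm and grips with 20 to 120 N. Pads are 22 mm wide; open, the fingers measure 114 mm over their backs; the gripper's body (76 mm by 85 mm) begins 54 mm behind the grasp point. The pads swing forward as they close: fully open they stand 13 mm farther back than shut.
Start: joints at [1.251, 0.332, -0.065, 1.46, 0.022, 1.35, -0.088], TCP at [0.183, -0.598, 0.231] pointing down, gripper open.
Joint ranges: [-2.6, 2.6], [-0.5, 2.12], [-1.47, 1.34], [0.16, 2.42], [-1.27, 4.41], [0.06, 2.06], [-2.6, 2.6]. Speed limits (rad/s): [2.22, 2.22, 2.79, 2.79, 3.14, 3.14, 3.14].

### API

Orientations are given as a unit quaternion [w, x, y, z].
In Python, from workcell import env, optics gives the robot as it stands.
- The arm moves only by the tool servo_tool, never from a script. Its argument "commands" is a list of rows, each a list of 7 numbers: the shift along the tool's x, y, z in mm, then the turn, a rotation vector about the tool's x, y, z in rad, then the finger opening in mm, from 0 to 85.4. A call has 1 to 10 rows; each row shifts and turns the pose as measured when the row begins, along the tool's axes as they then stand; what a row does not reach is not made up. A row lasts 1/10 s, in which the tool goes at most 50 mm and 8.59 degrees, less where a joint would pass 70% of its speed; a pose out of reach is approached as far as the arm can. A call is refused whole if a number of a shift passes 50 or a number of a turn 0.15, either way. A call with a gripper value outside its range is refused whole. The fingers move at their own pace and stop on an object; the grip force is fixed at half the most. Time passes only in rows, so rows that do not move let the fingers close. It gives the time, the measured TCP pose, the force and the opening at its end, in the units of the state.
- env.read_state(): the state, without advancing time (a new reading comes with each control period).
- optics.camera(name): name is "scene" or "top" or "wrist"; returns a dict with "image" (420x560x3 uint8, blue, green, red), "camera_matrix" (3x3 intrinsics, pixels), "k1" (the pictures are not rectified: a ray, as slopes to the right and down, at radius r is drawn at 1 + k1 r^2 times it, then the intrinsics apply), "world_from_camera" (4x4, takes a point from camera to world coordinates); the wrist camera has in their place "tool_from_camera" (4x4, takes a point from camera to tool coordinates, whose origin is the TCP and whose axes are the flange's). Camera axes: x right, y down, z forward; pixel columns grow to the right and rows downward; lengths in m; the calibration is good to about 2 mm. A picture is of the moment at which its call begins: read the wrist's pose just before it. There is no depth.
- env.sign_off(): hands the job in, once; it reports no verdict.
Trained networks look in a picture, given as the dict that the camera call returned (one of the last four; its "shot" number tells which), for a name from the list of things; names that differ only in an ending like _2 or _b are one class to them, and where a whole thing is asked for, a point or a joint stands for the part that bears it (a point fixed in the world has none). Each returns a list of dicts, best first, with "confidence" (0 to 1); they miss things now and then, are a little off and sometimes report something else, mostly with a low value. They report only what shows in the picture. A call takes as long as a camera call. They do not tell look-alikes from the thing itself.
- optics.look_for(picture, target): "bbox" ([left, top, right, bottom] in pixels, round what is visible of it).
The state is a dict: "time": time; "joints": joint angles; "qd": joint speeds; "joint_efforts": joint torques, N m; "tcp_pos": TCP position; "eef_rot": TCP orientation; "force": force on the tool from outside, world axes, zero at the start; "ft_torque": the same for the moment, N m; "gripper_width": finger opening in m.
Only numpy, scipy, OpenCV 4.12 (cv2) and the standard library are available. Lean on these libraries where they do the work, as an engineer would, in place of code of your own. Each camera call takes 0.05 s, during which the arm holds its last target.

### The job

Unlock the small metal box: take the key with the straight bar handle out of the wooden stand, line its flat blade up with the slot in the round lock on the box's lid and press it in until it drops fully home. Then turn it clockwise (seen from above) to the unlocked end, about 70 degrees, and let go, leaving the key upright in the lock. Leave the round-knob key in the stand.

Things in the scene. Friction and masses are not known exactly. Their poses are not given: they have to be found in the camera images.
- bar_key: The key to use (loose, about 0.14 kg). Origin at the centre of its blade's foot, z up along the shank. Flat steel blade 28 mm (x) by 8 mm (y), z 0 to 24 mm; round collar 46 mm across, z 24 to 30 mm; thin round shank 14 mm across up to z 57 mm; dark straight bar handle 80 mm long (x), 14 mm thick (y), z 57 to 75 mm, parallel to the blade. Grip the bar in its middle, from above, fingers closing along y, pads centred at z 66 mm. Either way round fits the lock.
- knob_key: The wrong key (loose), standing in the other well of the stand: same size, but a round pin instead of a blade and a round knob handle 42 mm across. Origin at the centre of its pin's foot. To be left in the stand.
- key_stand: Fixed wooden block 170 (x) by 64 (y) by 30 mm high, origin at the centre of its underside. Two wells 110 mm apart along its x, 26 mm deep; each key stands upright in one, its collar resting on the block (key origin 6 mm above the block's underside). Which key is in which well varies. Lift a key by 30 mm or more to clear the well.
- lock_box: Fixed grey metal box 130 (x) by 110 (y) by 60 mm high, origin at the centre of its underside; a steel ring 80 mm across and the round brass lock barrel stand on the middle of its lid.
- lock_slot (a point): Centre of the lock barrel's face, 66 mm above the table, z up; turns with the barrel. Its x axis runs along the slot: mouth 44 mm (x) by 26 mm (y), sloping in within 6 mm to a throat 34 by 16 mm, 28 mm deep. With the key home its collar rests on this face, so the key's origin is 24 mm below this point. The blade has about 15 degrees of play in the throat before the barrel follows.
- lock_barrel (a joint): Angle of the lock barrel in rad: 0 at the locked stop, grows as it turns clockwise seen from above, 1.2 (69 degrees) at the unlocked stop. Light friction (0.06 N m); it stays where it is left.
Things that resemble listed ones, but are neither listed nor needed, are in the scene too. Leave any green or turquoise look-alike of the bar_key alone.

How it is judged:
On the way, in this order (a step that is already met when the one before it is completed fails the run):
1. the bar-handled key's blade has dropped into the slot, at least 16 mm below the lock's face, with the barrel not yet turned (horizontal distance between bar_key and lock_slot below 0.012 m and z of bar_key in the frame of lock_slot below -0.016 m and value of joint lock_barrel below 0.5 rad), for 0.1 s.
2. the barrel has been turned clockwise past 0.8 rad with the key in it (value of joint lock_barrel above 0.8 rad and z of bar_key in the frame of lock_slot below -0.016 m), for 0.1 s.
At the end, for the whole second after the job is handed in: The barrel is turned clockwise past 0.8 rad (46 degrees); the bar-handled key stands in the slot within 12 mm of its centre, blade at least 16 mm deep, within about 11 degrees of upright, at rest; the round-knob key is within 25 mm of where it started (all of step 2 and horizontal distance between bar_key and lock_slot below 0.012 m and angle between bar_key's own z axis and vertical below 0.2 rad and linear speed of bar_key below 0.02 m/s and distance of knob_key from where it was at the start of the episode below 0.025 m); the robot touches nothing.
It fails at once if the round-knob key is lifted out of the stand or moved away (more than 25 mm) (distance of knob_key from where it was at the start of the episode above 0.025 m).
It also fails if it takes over 48 s, if anything falls off the work surface, if the arm or the gripper's body presses on something with over 40 N, if the wrist force passes 120 N, or if a joint passes its speed limit or range.

## Working session

There is one attempt and no reset: what is moved stays moved. The work goes in short steps, Python scripts to look and compute and a tool call to move; the robot and the scene stay as the last step left them, time stands still between calls to the robot, and variables do not carry over. Pictures are saved under pics/ and viewed, and the job is handed in when it is done.

Besides the shell and the picture viewer there is one more tool, called after ">>>" by a JSON object that holds its "fn" and its "kwargs". servo_tool: Moves the arm, as the interface text tells. Its arguments: {"type":"object","properties":{"commands":{"type":"array"}},"required":["commands"]}

```bash
ls; mkdir -p pics
python3 - <<'E'
from workcell import env, optics
import cv2
s=env.read_state(); print({k:s[k] for k in('time','tcp_pos','eef_rot','gripper_width','joints')})
for n in("scene","top"):
    p=optics.camera(n); cv2.imwrite(f"pics/{n}0.png",p["image"]); print(n,p["k1"],p["camera_matrix"],p["world_from_camera"])
    for t in("bar_key","knob_key","key_stand","lock_box","lock_slot"):
        print(t,[(d["bbox"],round(d["confidence"],2)) for d in optics.look_for(p,t)[:4]])
E
```

```text
pics
{'time': 0.0, 'tcp_pos': array([ 0.18265099, -0.59733514,  0.23051028]), 'eef_rot': array([-6.89591919e-04,  9.89010557e-01,  1.47843241e-01, -1.38748208e-04]), 'gripper_width': 0.08535605380105396, 'joints': array([ 1.25142362,  0.33288723, -0.0646821 ,  1.46093295,  0.02160104,
        1.34987468, -0.08850237])}
scene -0.07016842138222683 [[494.97596015   0.         287.00483907]
 [  0.         494.97596015 214.38702688]
 [  0.           0.           1.        ]] [[-0.64436763 -0.53698788  0.54445787 -0.08183732]
 [-0.76457275  0.46616772 -0.44510242  0.89433069]
 [-0.01479409 -0.70308724 -0.71094969  0.85342366]
 [ 0.          0.          0.          1.        ]]
bar_key [([235.0, 196.2, 269.7, 220.2], 0.91), ([157.5, 331.7, 202.6, 360.5], 0.87), ([314.6, 196.7, 342.4, 227.8], 0.68)]
knob_key [([284.7, 174.1, 302.1, 201.8], 0.69)]
key_stand [([279.6, 192.6, 347.0, 242.5], 0.67)]
lock_box [([345.1, 140.6, 415.9, 199.7], 0.81), ([371.8, 152.3, 395.8, 170.0], 0.57)]
lock_slot [([370.5, 151.1, 397.4, 168.6], 0.54)]
top -0.11252096771182646 [[440.68319982   0.         279.75702358]
 [  0.         440.68319982 213.79461724]
 [  0.           0.           1.        ]] [[ 0.01490815 -0.99861936  0.05036985  0.4358855 ]
 [-0.99985583 -0.01529822 -0.00736744  0.43743905]
 [ 0.00812784 -0.05025276 -0.99870346  1.11364242]
 [ 0.          0.          0.          1.        ]]
bar_key [([127.9, 241.0, 159.1, 259.0], 0.72), ([263.6, 149.4, 295.9, 173.5], 0.7), ([312.8, 201.4, 333.0, 235.1], 0.65)]
knob_key [([318.3, 163.0, 336.0, 182.5], 0.59)]
key_stand [([311.8, 164.5, 337.6, 234.1], 0.85)]
lock_box [([389.9, 180.5, 440.6, 238.2], 0.75), ([316.5, 163.1, 336.2, 183.0], 0.21)]
lock_slot [([406.0, 194.9, 435.6, 222.0], 0.61)]
```

Run:
```python
import cv2,numpy as np
a=cv2.imread("pics/scene0.png");b=cv2.imread("pics/top0.png")
cv2.imwrite("pics/scene0c.png",cv2.resize(a[120:270,220:430],None,fx=3.8,fy=3.8,interpolation=cv2.INTER_CUBIC))
cv2.imwrite("pics/top0c.png",cv2.resize(b[140:270,250:450],None,fx=4,fy=4,interpolation=cv2.INTER_CUBIC))
```

```text
(no output)
```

View pics/scene0.png

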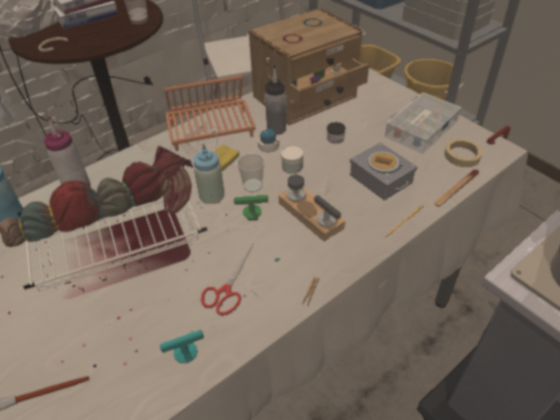

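View pics/top0.png

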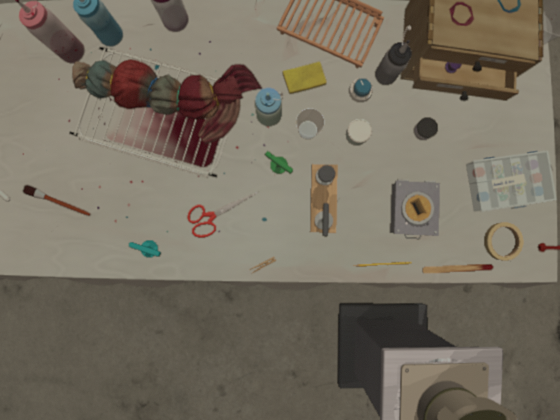

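View pics/scene0c.png

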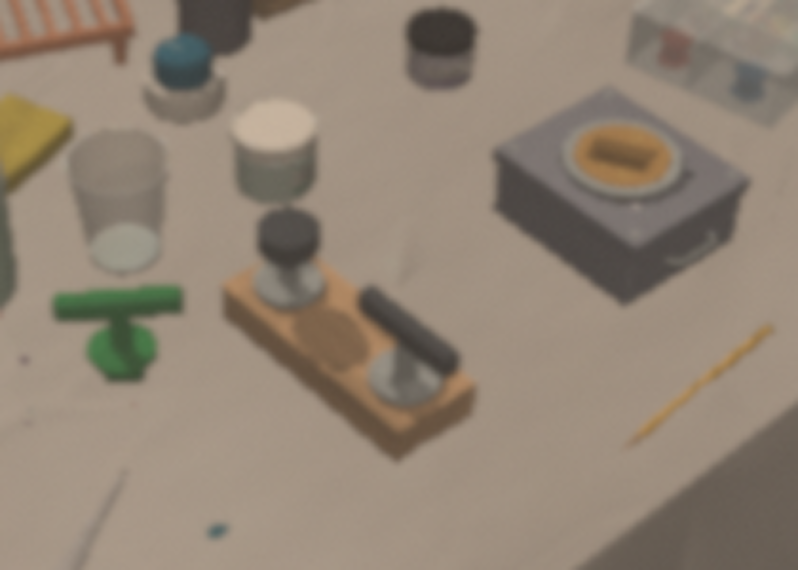

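View pics/top0c.png

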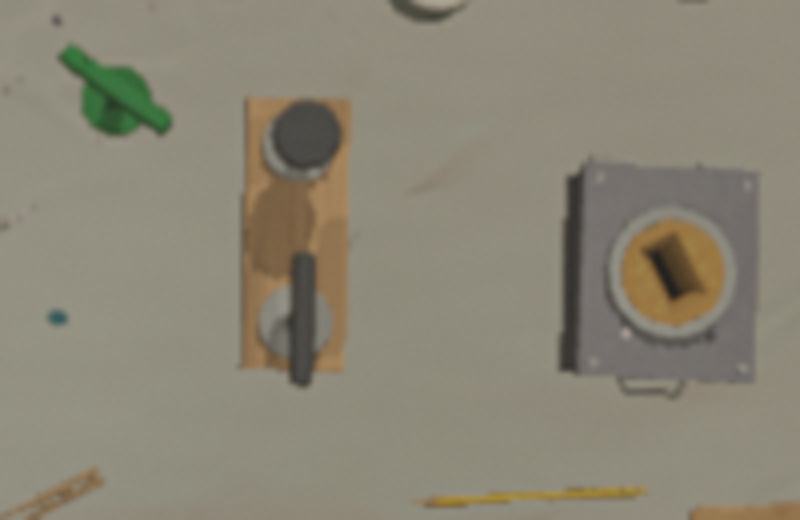

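The bar-type candidates in the top view are the green one at (279,163), the turquoise one at (148,249) and the dark one at (325,219). Only the dark one stands in the wooden stand with a steel collar, and the crop confirms it is the bar_key. The knob key is at (326,174). The lock is at (418,208), with its slot oblique to the box.

```bash
cat > h.py <<'E'
import cv2,numpy as np
from scipy.spatial.transform import Rotation as R
from workcell import env,optics
def T_tool(s):
    T=np.eye(4);q=s["eef_rot"];T[:3,:3]=R.from_quat([q[1],q[2],q[3],q[0]]).as_matrix();T[:3,3]=s["tcp_pos"];return T
def shot(n):
    s=env.read_state();p=optics.camera(n)
    W=p["world_from_camera"] if "world_from_camera" in p else T_tool(s)@p["tool_from_camera"]
    return p,np.array(W),s
def px2w(p,W,uv,z):
    uv=np.atleast_2d(np.array(uv,float));K=np.array(p["camera_matrix"])
    d=(uv-[K[0,2],K[1,2]])/[K[0,0],K[1,1]]
    n=cv2.undistortPoints(uv[:,None],K,np.array([p["k1"],0,0,0.]))[:,0]
    r=np.c_[n,np.ones(len(n))]@W[:3,:3].T
    return W[:3,3]+r*((z-W[2,3])/r[:,2])[:,None]
def w2px(p,W,X):
    X=np.atleast_2d(X);c=(X-W[:3,3])@W[:3,:3]
    K=np.array(p["camera_matrix"]);n=c[:,:2]/c[:,2:];n=n*(1+p["k1"]*(n**2).sum(1,keepdims=True));return n*[K[0,0],K[1,1]]+[K[0,2],K[1,2]]
E
python3 - <<'E'
from h import *
p,W,s=shot("top")
c=lambda l:np.array(l)/4.+[250-.375,140-.375]
b=px2w(p,W,c([[303,252],[301,385]]),.076);print("bar",b,b.mean(0),np.hypot(*(b[1]-b[0])[:2]),np.degrees(np.arctan2(*(b[0]-b[1])[[1,0]])))
b=px2w(p,W,c([[643,245],[680,232],[706,290],[672,302]]),.066);print("slot",b,b.mean(0))
l=(b[0]+b[1])/2-(b[2]+b[3])/2;print(np.hypot(*l[:2]),np.degrees(np.arctan2(l[1],l[0])))
b=px2w(p,W,c([[672,272]]),.068);print("ring",b)
b=px2w(p,W,c([[582,160],[758,173],[755,382],[576,374]]),.06);print("lid",b,b.mean(0))
b=px2w(p,W,c([[246,97],[351,99],[345,372],[241,368]]),.03);print("stand",b,b.mean(0))
p,W,s=shot("scene")
c=lambda l:np.array(l)/3.8+[220-.37,120-.37]
b=px2w(p,W,c([[622,157]]),.067);print("ring",b)
b=px2w(p,W,c([[368,297],[450,358]]),.074);print("bar",b,b.mean(0))
E
```

```text
bar [[0.51632705 0.32226851 0.076     ]
 [0.43774136 0.32266625 0.076     ]] [0.47703421 0.32246738 0.076     ] 0.07858669510012782 -0.2899857546987288
slot [[0.52478327 0.11484068 0.066     ]
 [0.53307631 0.09190202 0.066     ]
 [0.49818751 0.07585385 0.066     ]
 [0.49060592 0.0969644  0.066     ]] [0.51166325 0.09489024 0.066     ]
0.038474017816161506 26.159703655325377
ring [[0.50860581 0.09758828 0.068     ]]
lid [[0.57642761 0.15065197 0.06      ]
 [0.57079684 0.04062022 0.06      ]
 [0.44299113 0.04309143 0.06      ]
 [0.44654185 0.15426103 0.06      ]] [0.50918936 0.09715616 0.06      ]
stand [[0.61581612 0.35342102 0.03      ]
 [0.61579476 0.28798223 0.03      ]
 [0.4461972  0.29046246 0.03      ]
 [0.44775552 0.35469696 0.03      ]] [0.5313909  0.32164067 0.03      ]
ring [[0.50622333 0.09898184 0.067     ]]
bar [[0.51169363 0.32098694 0.074     ]
 [0.44224919 0.31989196 0.074     ]] [0.47697141 0.32043945 0.074     ]
```

```bash
cat >> h.py <<'E'
def down(yaw):
    c,s_=np.cos(np.radians(yaw)),np.sin(np.radians(yaw));return np.array([[c,s_,0],[s_,-c,0],[0,0,-1.]])
def plan(xyz,yaw,w,step=45,rot=.145,nmax=10,s=None):
    s=s or env.read_state();T=T_tool(s);Rc=T[:3,:3];pc=T[:3,3].copy()*1000;Rt=down(yaw);xyz=np.array(xyz)*1000.
    a=np.linalg.norm(R.from_matrix(Rc.T@Rt).as_rotvec());n=max(1,int(np.ceil(max(np.linalg.norm(xyz-pc)/step,a/rot))))
    rows=[]
    for i in range(n,0,-1):
        d=Rc.T@((xyz-pc)/i);r=R.from_matrix(Rc.T@Rt).as_rotvec()/i
        rows.append([*np.round(d,1),*np.round(r,3),w]);pc=pc+Rc@d;Rc=Rc@R.from_rotvec(r).as_matrix()
    print(n,"rows");print("["+",".join("["+",".join("%g"%v for v in r)+"]" for r in rows[:nmax])+"]")
def st():
    s=env.read_state();T=T_tool(s);print("t %.2f"%s["time"],"tcp",np.round(T[:3,3]*1000,1),"yaw %.1f"%np.degrees(np.arctan2(T[1,0],T[0,0])),"tilt %.2f"%np.degrees(np.arccos(-T[2,2])),"w %.1f"%(s["gripper_width"]*1000),"F",np.round(s["force"],1),"j",np.round(s["joints"],2))
E
python3 - <<'E'
from h import *
plan([.5,-.25,.28],95,85)
E
```

```text
11 rows
[[36.8,-21.8,-4.4,0,0,-0.124,85],[39.2,-17.1,-4.4,0,0,-0.124,85],[41,-12.1,-4.4,0,0,-0.124,85],[42.2,-6.9,-4.4,0,0,-0.124,85],[42.7,-1.7,-4.4,0,0,-0.124,85],[42.6,3.6,-4.4,0,0,-0.124,85],[41.9,8.8,-4.4,0,0,-0.124,85],[40.4,13.9,-4.4,0,0,-0.124,85],[38.4,18.8,-4.4,0,0,-0.124,85],[35.8,23.4,-4.4,0,0,-0.124,85]]
```

>>> {"fn": "servo_tool", "kwargs": {"commands": [[37,-22,-4,0,0,-0.12,85],[39,-17,-4,0,0,-0.12,85],[41,-12,-4,0,0,-0.12,85],[42,-7,-4,0,0,-0.12,85],[43,-2,-4,0,0,-0.12,85],[43,4,-4,0,0,-0.12,85],[42,9,-4,0,0,-0.12,85],[40,14,-4,0,0,-0.12,85],[38,19,-4,0,0,-0.12,85],[36,23,-4,0,0,-0.12,85]]}}

```text
time: 1.7
tcp_pos: [0.4761, -0.2759, 0.2718]
eef_rot: [0.001, 0.722, 0.692, -0.002]
force: [1.5, -1.2, -0.5]
gripper_width: 0.0851
```

Run:
```python
from h import *
st();plan([.49,.08,.28],180,85,step=42)
```

```text
t 1.70 tcp [ 476.1 -275.9  271.8] yaw 87.6 tilt 0.26 w 85.1 F [ 1.5 -1.2 -0.5] j [ 0.86  0.18 -0.47  1.58  0.09  1.4   0.33]
12 rows
[[29.7,-0.1,-0.8,-0,0,-0.134,85],[29.4,3.9,-0.8,-0,0,-0.134,85],[28.6,7.8,-0.8,-0,0,-0.134,85],[27.3,11.6,-0.8,-0,0,-0.134,85],[25.5,15.1,-0.8,-0,0,-0.134,85],[23.3,18.4,-0.8,-0,0,-0.134,85],[20.6,21.4,-0.8,-0,0,-0.134,85],[17.5,23.9,-0.7,-0,0,-0.134,85],[14.2,26.1,-0.7,-0,0,-0.134,85],[10.6,27.7,-0.7,-0,0,-0.134,85]]
```

>>> {"fn": "servo_tool", "kwargs": {"commands": [[30,0,-1,0,0,-0.134,85],[29,4,-1,0,0,-0.134,85],[28,8,-1,0,0,-0.134,85],[27,12,-1,0,0,-0.134,85],[25,15,-1,0,0,-0.134,85],[23,18,-1,0,0,-0.134,85],[21,21,-1,0,0,-0.134,85],[18,24,-1,0,0,-0.134,85],[14,26,-1,0,0,-0.134,85],[11,28,-1,0,0,-0.134,85]]}}

```text
time: 2.7
tcp_pos: [0.4821, 0.0345, 0.2825]
eef_rot: [0.002, 0.105, 0.994, -0.003]
force: [0.8, -0.1, 0.6]
gripper_width: 0.085
```

Run:
```python
from h import *
st();p,W,s=shot("wrist");cv2.imwrite("pics/w1.png",p["image"]);print(np.round(W,3))
plan([.477,.322,.20],180,85,step=42)
```

```text
t 2.70 tcp [482.1  34.5 282.5] yaw 167.9 tilt 0.36 w 85.0 F [ 0.8 -0.1  0.6] j [ 0.62  0.04 -0.8   1.71  0.03  1.4   1.18]
[[ 0.208  0.924  0.321  0.4  ]
 [ 0.978 -0.195 -0.074  0.053]
 [-0.006  0.33  -0.944  0.425]
 [ 0.     0.     0.     1.   ]]
7 rows
[[8.5,39.4,11.7,-0,0.001,-0.028,85],[7.4,39.6,11.7,-0,0.001,-0.028,85],[6.3,39.8,11.8,-0,0.001,-0.028,85],[5.2,39.9,11.8,-0,0.001,-0.028,85],[4.1,40,11.8,-0,0.001,-0.028,85],[2.9,40.1,11.8,-0,0.001,-0.028,85],[1.8,40.2,11.8,-0,0.001,-0.028,85]]
```

View pics/w1.png

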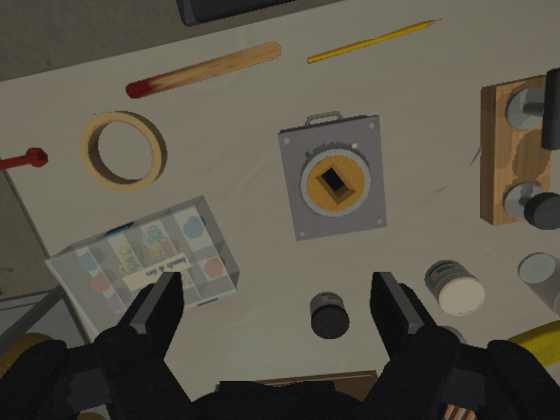

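The wrist view shows the lock at (335,182) with its slot clearly visible, and the stand at the right edge. I'll measure the slot more precisely here.

Run:
```python
from h import *
p,W,s=shot("wrist");im=p["image"]
cv2.imwrite("pics/w1c.png",cv2.resize(im[130:230,285:385],None,fx=6,fy=6,interpolation=cv2.INTER_CUBIC))
hsv=cv2.cvtColor(im,cv2.COLOR_BGR2HSV)[130:230,285:385]
m=((hsv[...,0]<25)&(hsv[...,1]>130)&(hsv[...,2]>110)).astype(np.uint8)
c=max(cv2.findContours(m,cv2.RETR_EXTERNAL,cv2.CHAIN_APPROX_NONE)[0],key=cv2.contourArea)
pts=px2w(p,W,c[:,0]+[285,130],.066)
(cx,cy),r=cv2.minEnclosingCircle((pts[:,:2]*1000).astype(np.float32));print("barrel",cx,cy,r, pts.mean(0))
h=cv2.drawContours(np.zeros_like(m),[c],-1,1,-1)&(1-m);h=cv2.morphologyEx(h,cv2.MORPH_OPEN,np.ones((3,3)))
hc=max(cv2.findContours(h,cv2.RETR_EXTERNAL,cv2.CHAIN_APPROX_NONE)[0],key=cv2.contourArea)
q=px2w(p,W,hc[:,0]+[285,130],.066)[:,:2]*1000
print("mouth",cv2.minAreaRect(q.astype(np.float32)))
```

```text
barrel 509.3809509277344 94.9024887084961 32.68040084838867 [0.5089602  0.09504486 0.066     ]
mouth ((510.0189208984375, 94.32864379882812), (43.812477111816406, 25.030471801757812), 27.823402404785156)
```

View pics/w1c.png

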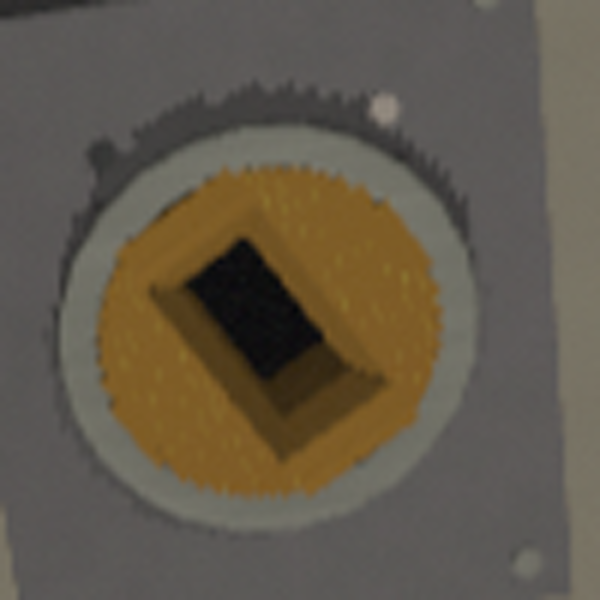

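>>> {"fn": "servo_tool", "kwargs": {"commands": [[8,39,12,0,0,-0.03,85],[7,40,12,0,0,-0.03,85],[6,40,12,0,0,-0.03,85],[5,40,12,0,0,-0.03,85],[4,40,12,0,0,-0.03,85],[3,40,10,0,0,-0.03,85],[2,40,10,0,0,-0.03,85]]}}

```text
time: 3.5
tcp_pos: [0.4869, 0.3178, 0.1997]
eef_rot: [0.006, 0.008, 1.0, -0.005]
force: [0.8, -1.2, 0.2]
gripper_width: 0.085
```

Run:
```python
from h import *
st();p,W,s=shot("wrist");cv2.imwrite("pics/w2.png",p["image"])
for t in("bar_key","knob_key"):
    print(t,[(d["bbox"],round(d["confidence"],2)) for d in optics.look_for(p,t)[:4]])
```

```text
t 3.50 tcp [486.9 317.8 199.7] yaw 179.1 tilt 0.84 w 85.0 F [ 0.8 -1.2  0.2] j [ 0.09  0.41 -0.96  1.59  0.35  1.32  0.64]
bar_key [([361.1, 271.1, 401.8, 307.1], 0.83), ([257.2, 136.1, 304.1, 230.8], 0.79), ([0.0, 184.7, 66.9, 253.0], 0.65)]
knob_key [([258.8, 256.5, 301.8, 318.1], 0.67), ([0.0, 180.8, 68.1, 254.0], 0.18)]
```

View pics/w2.png

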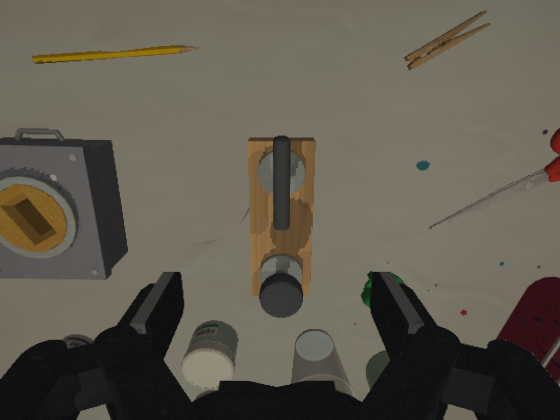

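Run:
```python
from h import *
p,W,s=shot("wrist");im=p["image"];print(W[:3,3])
g=cv2.cvtColor(im,cv2.COLOR_BGR2GRAY);m=((g<62)&(im[...,2].astype(int)-im[...,0]<15)).astype(np.uint8)[120:245,240:330]
m=cv2.morphologyEx(m,cv2.MORPH_OPEN,np.ones((5,5)))
c=max(cv2.findContours(m,cv2.RETR_EXTERNAL,cv2.CHAIN_APPROX_NONE)[0],key=cv2.contourArea)[:,0]+[240,120]
print(c.min(0),c.max(0))
q=px2w(p,W,c,.081)[:,:2]*1000;print(cv2.minAreaRect(q.astype(np.float32)))
for X in([.477,.322,.081],):
    for yaw in(0,):
        P=w2px(p,W,[[.477+a,.322+b,.081] for a,b in((-.04,-.007),(-.04,.007),(.04,.007),(.04,-.007))]).astype(np.int32)
        cv2.polylines(im,[P],True,(0,255,0),1)
cv2.imwrite("pics/w2c.png",cv2.resize(im[120:245,220:340],None,fx=4.5,fy=4.5,interpolation=cv2.INTER_CUBIC))
plan([.477,.322,.12],180,85,step=42)
```

```text
[0.40001193 0.32127776 0.34143286]
[271 139] [288 231]
((475.7837219238281, 320.50189208984375), (13.679620742797852, 78.30376434326172), 89.14588165283203)
2 rows
[[4.9,2.6,39.8,-0.005,0.005,-0.006,85],[4.7,2.4,39.8,-0.005,0.005,-0.006,85]]
```

View pics/w2c.png

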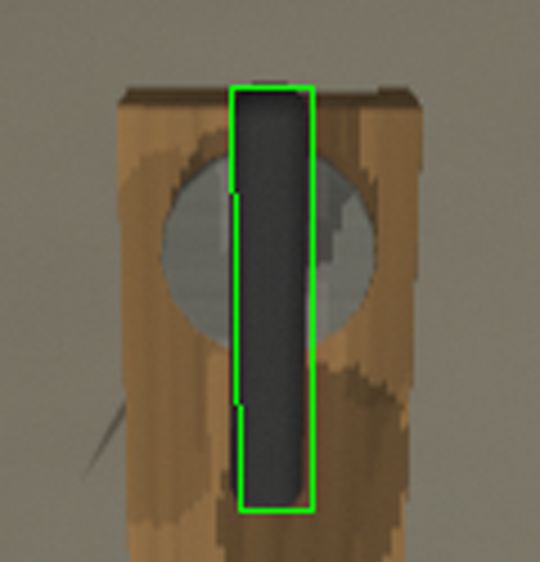

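>>> {"fn": "servo_tool", "kwargs": {"commands": [[5,2,40,-0.005,0.005,0,85],[5,1,40,-0.005,0.005,0,85]]}}

```text
time: 3.9
tcp_pos: [0.4818, 0.319, 0.1233]
eef_rot: [0.005, 0.01, 1.0, 0.002]
force: [0.5, -0.0, -0.3]
gripper_width: 0.0847
```

Run:
```python
from h import *
st();plan([.476,.321,.053],179.2,85,step=25)
```

```text
t 3.90 tcp [481.8 319.  123.3] yaw 178.9 tilt 0.59 w 84.7 F [ 0.5 -0.  -0.3] j [ 0.08  0.47 -0.93  1.69  0.4   1.18  0.6 ]
3 rows
[[2.2,0.5,23.4,0.001,0.003,-0.002,85],[2.1,0.6,23.4,0.001,0.003,-0.002,85],[2,0.6,23.4,0.001,0.003,-0.002,85]]
```

>>> {"fn": "servo_tool", "kwargs": {"commands": [[3,1,23,0.001,0.003,0,85],[3,1,23,0.001,0.003,0,85],[2,1,23,0.001,0.003,0,85],[1,0,3,0,0,0,85]]}}

```text
time: 4.3
tcp_pos: [0.4765, 0.3114, 0.0458]
eef_rot: [-0.0, 0.018, 1.0, -0.003]
force: [-0.5, 0.4, -0.3]
gripper_width: 0.0851
```

Run:
```python
from h import *
st();plan([.476,.321,.053],179.2,85,step=25)
```

```text
t 4.30 tcp [476.5 311.4  45.8] yaw 177.9 tilt 0.34 w 85.1 F [-0.5  0.4 -0.3] j [ 0.04  0.55 -0.87  1.76  0.48  1.06  0.53]
1 rows
[[0.8,9.5,-7.2,-0.006,-0,-0.022,85]]
```

>>> {"fn": "servo_tool", "kwargs": {"commands": [[1,9,-7,-0.006,0,-0.02,85],[0,0,0,0,0,0,85]]}}

```text
time: 4.5
tcp_pos: [0.4776, 0.3192, 0.055]
eef_rot: [0.001, 0.009, 1.0, 0.0]
force: [0.5, -0.2, 0.5]
gripper_width: 0.0852
```

Run:
```python
from h import *
st();plan([.476,.321,.053],179.2,85,step=25)
```

```text
t 4.50 tcp [477.6 319.2  55. ] yaw 178.9 tilt 0.09 w 85.2 F [ 0.5 -0.2  0.5] j [ 0.03  0.55 -0.88  1.75  0.48  1.07  0.54]
1 rows
[[1.7,1.8,2,0,0.002,-0.005,85]]
```

>>> {"fn": "servo_tool", "kwargs": {"commands": [[2,2,2,0,0,-0.005,85],[0,0,0,0,0,0,45],[0,0,0,0,0,0,5],[0,0,0,0,0,0,5],[0,0,0,0,0,0,5],[0,0,0,0,0,0,5],[0,0,0,0,0,0,5]]}}

```text
time: 5.2
tcp_pos: [0.4778, 0.3221, 0.0567]
eef_rot: [0.003, 0.007, 1.0, 0.001]
force: [-0.3, -0.5, -0.1]
gripper_width: 0.013
```

Run:
```python
from h import *
st()
```

```text
t 5.20 tcp [477.8 322.1  56.7] yaw 179.2 tilt 0.42 w 13.0 F [-0.3 -0.5 -0.1] j [ 0.03  0.54 -0.88  1.75  0.48  1.07  0.54]
```

>>> {"fn": "servo_tool", "kwargs": {"commands": [[0,0,-15,0,0,0,5],[0,0,-25,0,0,0,5],[0,0,-25,0,0,0,5],[0,0,-25,0,0,0,5],[0,0,-15,0,0,0,5],[0,0,0,0,0,0,5]]}}

```text
time: 5.8
tcp_pos: [0.4757, 0.3218, 0.1683]
eef_rot: [0.002, 0.007, 1.0, 0.001]
force: [0.3, -1.0, -1.5]
gripper_width: 0.0129
```

Run:
```python
from h import *
st();p,W,s=shot("wrist");cv2.imwrite("pics/w3.png",p["image"])
plan([.509,.097,.165],180+27,5,step=40)
```

```text
t 5.80 tcp [475.7 321.8 168.3] yaw 179.3 tilt 0.28 w 12.9 F [ 0.3 -1.  -1.5] j [ 0.09  0.42 -0.96  1.65  0.36  1.26  0.62]
6 rows
[[-6.1,-37.3,0.3,0,0.001,-0.081,5],[-3.1,-37.7,0.3,0,0.001,-0.081,5],[-0,-37.8,0.3,0,0.001,-0.081,5],[3,-37.7,0.3,0,0.001,-0.081,5],[6.1,-37.3,0.3,0,0.001,-0.081,5],[9.1,-36.7,0.3,0,0.001,-0.081,5]]
```

View pics/w3.png

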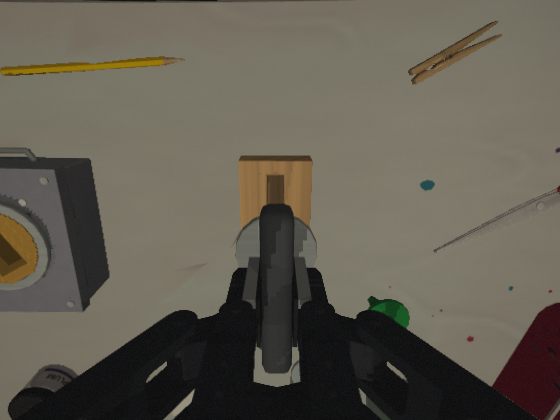

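The key is held squarely, and its well in the stand at (275,187) is empty. Next I carry it to the lock.

>>> {"fn": "servo_tool", "kwargs": {"commands": [[-6,-37,0,0,0,-0.08,5],[-3,-38,0,0,0,-0.08,5],[0,-38,0,0,0,-0.08,5],[3,-38,0,0,0,-0.08,5],[6,-37,0,0,0,-0.08,5],[9,-37,0,0,0,-0.08,5],[0,0,0,0,0,0,5]]}}

```text
time: 6.55
tcp_pos: [0.5063, 0.0881, 0.1579]
eef_rot: [-0.004, -0.243, 0.97, 0.001]
force: [0.1, -0.5, -1.9]
gripper_width: 0.0129
```

Run:
```python
from h import *
st();p,W,s=shot("wrist");im=p["image"].copy()
T=T_tool(s)
# predicted blade foot & bar outline with key origin offset in tool
for o in([0.0,0,.0507],[.0018,.001,.0507]):
    L=lambda pts:w2px(p,W,np.array([T[:3,:3]@(np.array(q)+o)+T[:3,3] for q in pts])).astype(int)
    col=(0,255,0) if o[0]==0 else (0,0,255)
    for z in(-.075,-.057): cv2.polylines(im,[L([(-.04,-.007,z),(.04,-.007,z),(.04,.007,z),(-.04,.007,z)])],True,col,1)
    a=np.linspace(0,2*np.pi,40);cv2.polylines(im,[L([(.023*np.cos(t),.023*np.sin(t),-.03) for t in a])],True,col,1)
cv2.imwrite("pics/w4.png",im)
plan([.509,.096,.165],180+27.8,5,step=40)
p,W,s=shot("scene");cv2.imwrite("pics/s4.png",cv2.resize(p["image"][100:230,310:460],None,fx=5,fy=4.6,interpolation=cv2.INTER_CUBIC))
```

```text
t 6.55 tcp [506.3  88.1 157.9] yaw -151.8 tilt 0.47 w 12.9 F [ 0.1 -0.5 -1.9] j [ 0.64  0.31 -1.03  1.8   0.28  1.2   1.59]
1 rows
[[-5.3,2.9,-7,0.005,-0.007,0.006,5]]
```

View pics/w4.png

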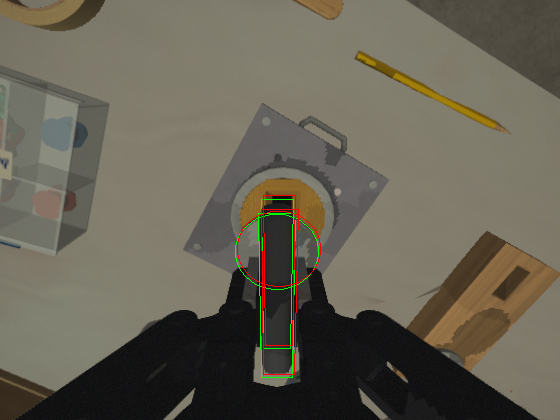

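View pics/s4.png

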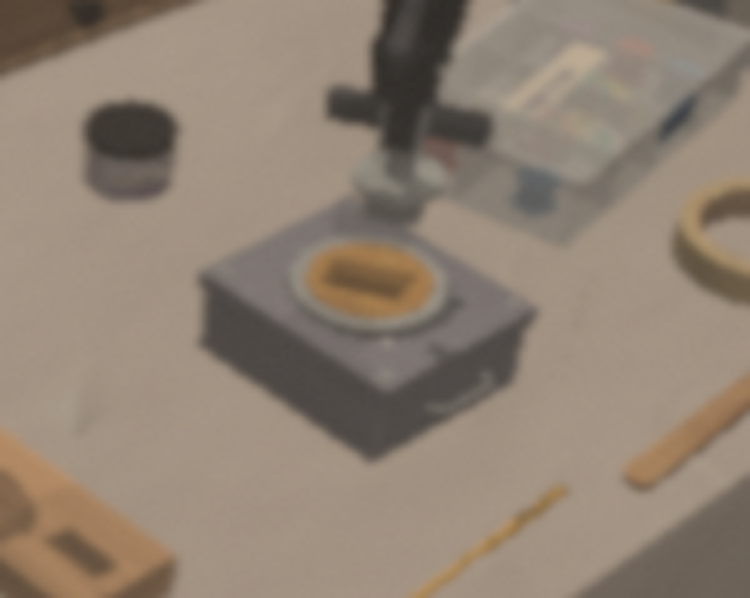

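Run:
```python
from h import *
p,W,s=shot("wrist");im=p["image"]
im=cv2.convertScaleAbs(cv2.imread("pics/w4.png"),alpha=1.8)
b=cv2.convertScaleAbs(p["image"],alpha=2.2)
f=lambda a:cv2.resize(a[180:390,225:330],None,fx=2.8*1.35,fy=2.8,interpolation=cv2.INTER_CUBIC)
cv2.imwrite("pics/w4c.png",np.hstack([f(im),f(b)]))
```

```text
(no output)
```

View pics/w4c.png

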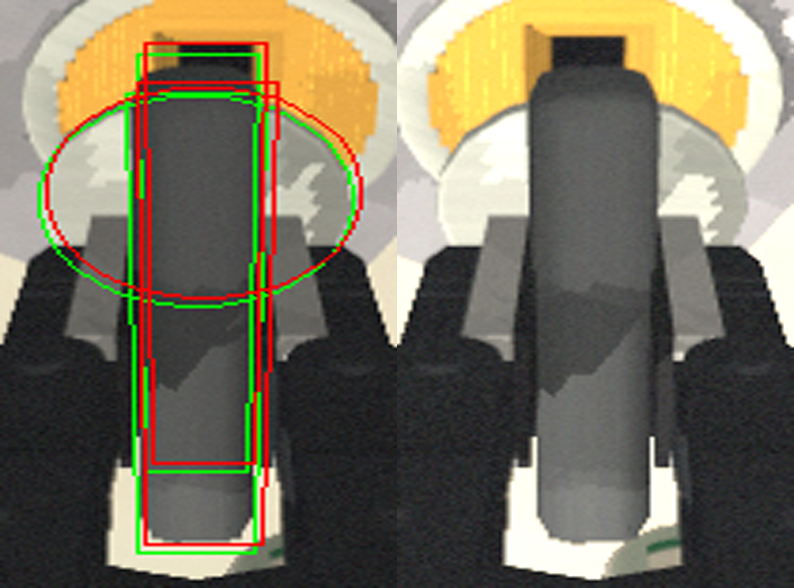

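>>> {"fn": "servo_tool", "kwargs": {"commands": [[-5,3,8,0.005,-0.007,0.006,5],[-1,0,8,0,0,0,5],[0,0,0,0,0,0,5]]}}

```text
time: 7.0
tcp_pos: [0.5082, 0.1048, 0.1408]
eef_rot: [0.001, -0.244, 0.97, 0.001]
force: [0.3, -0.0, -1.6]
gripper_width: 0.0128
```

Run:
```python
from h import *
st();plan([.5095,.0955,.122],180+27.8,5,step=10)
```

```text
t 7.00 tcp [508.2 104.8 140.8] yaw -151.7 tilt 0.17 w 12.8 F [ 0.3 -0.  -1.6] j [ 0.6   0.33 -1.03  1.81  0.31  1.17  1.54]
3 rows
[[1.1,-3,6.3,0.001,0.001,0.003,5],[1.1,-3,6.3,0.001,0.001,0.003,5],[1.1,-3,6.3,0.001,0.001,0.003,5]]
```

>>> {"fn": "servo_tool", "kwargs": {"commands": [[1,-5,7,0.001,0.001,0.003,5],[1,-4,7,0,0,0.003,5],[0,0,0,0,0,0,5],[0,0,0,0,0,0,5]]}}

```text
time: 7.4
tcp_pos: [0.5103, 0.0965, 0.1249]
eef_rot: [0.0, -0.242, 0.97, 0.001]
force: [0.5, 0.1, -2.1]
gripper_width: 0.013
```

Run:
```python
from h import *
st();plan([.5095,.0955,.122],180+27.8,5,step=10)
p,W,s=shot("wrist");b=cv2.convertScaleAbs(p["image"],alpha=1.6)
cv2.imwrite("pics/w5.png",cv2.resize(b[130:330,200:360],None,fx=3,fy=3,interpolation=cv2.INTER_CUBIC))
p,W,s=shot("scene");cv2.imwrite("pics/s5.png",cv2.resize(p["image"][100:220,330:450],None,fx=5,fy=5,interpolation=cv2.INTER_CUBIC))
st()
```

```text
t 7.40 tcp [510.3  96.5 124.9] yaw -152.0 tilt 0.09 w 13.0 F [ 0.5  0.1 -2.1] j [ 0.6   0.35 -1.01  1.83  0.33  1.14  1.54]
1 rows
[[1.2,-0.5,2.9,0.002,0,0.004,5]]
t 7.50 tcp [510.4  96.5 125.1] yaw -152.0 tilt 0.08 w 12.8 F [-0.3 -0.6 -1.2] j [ 0.6   0.35 -1.01  1.83  0.33  1.14  1.54]
```

View pics/w5.png

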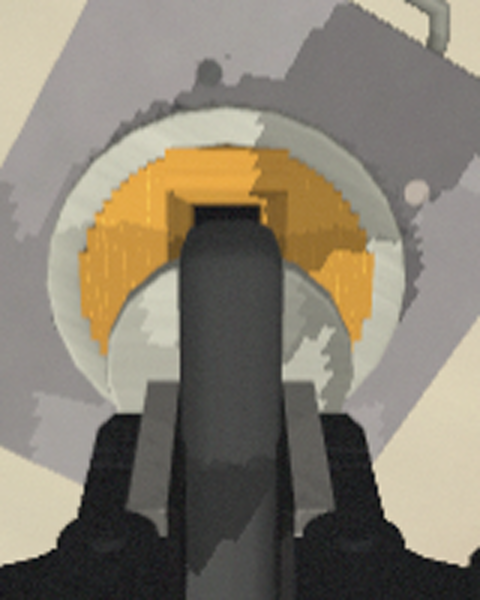

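View pics/s5.png

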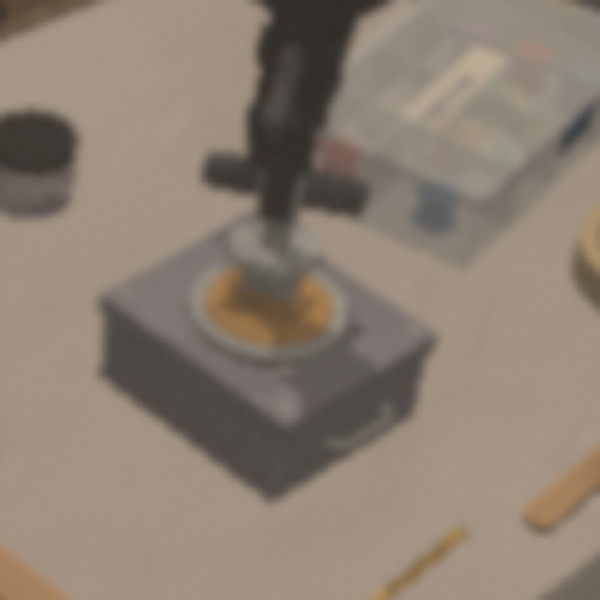

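The key, collar and slot line up in the wrist view to within about 1 mm, so I'm descending.

>>> {"fn": "servo_tool", "kwargs": {"commands": [[1,-0.5,5,0.001,0,0,5],[0,0,5,0,0,0,5],[0,0,5,0,0,0,5],[0,0,0,0,0,0,5]]}}

```text
time: 7.9
tcp_pos: [0.51, 0.0954, 0.1092]
eef_rot: [0.001, -0.242, 0.97, -0.0]
force: [-0.2, 0.3, -0.8]
gripper_width: 0.0127
```

Run:
```python
from h import *
st();plan([.5095,.0955,.093],180+27.8,5,step=10)
```

```text
t 7.90 tcp [510.   95.4 109.2] yaw -152.0 tilt 0.09 w 12.7 F [-0.2  0.3 -0.8] j [ 0.59  0.37 -1.    1.85  0.35  1.11  1.52]
2 rows
[[0.2,0.2,8.1,-0,0.001,0.002,5],[0.2,0.1,8.1,-0,0.001,0.002,5]]
```

>>> {"fn": "servo_tool", "kwargs": {"commands": [[0,0,5,0,0,0,5],[0,0,5,0,0,0,5],[0,0,4,0,0,0,5],[0,0,0,0,0,0,5]]}}

```text
time: 8.3
tcp_pos: [0.5099, 0.0955, 0.0938]
eef_rot: [0.001, -0.242, 0.97, 0.0]
force: [0.1, -0.1, -1.6]
gripper_width: 0.0127
```

Run:
```python
from h import *
st();plan([.5095,.0955,.092],180+27.8,5,step=10)
```

```text
t 8.30 tcp [509.9  95.5  93.8] yaw -152.0 tilt 0.07 w 12.7 F [ 0.1 -0.1 -1.6] j [ 0.57  0.39 -0.99  1.86  0.37  1.09  1.51]
1 rows
[[0.4,0.2,1.8,-0,0.001,0.004,5]]
```

>>> {"fn": "servo_tool", "kwargs": {"commands": [[0,0,1.5,0,0,0,5],[0,0,1,0,0,0,5],[0,0,0,0,0,0,5]]}}

```text
time: 8.6
tcp_pos: [0.5106, 0.0957, 0.093]
eef_rot: [0.001, -0.242, 0.97, -0.001]
force: [0.2, 0.3, -2.0]
gripper_width: 0.0129
```

Run:
```python
from h import *
st()
p,W,s=shot("scene");cv2.imwrite("pics/s6.png",cv2.resize(p["image"][100:220,330:450],None,fx=5,fy=5,interpolation=cv2.INTER_CUBIC))
p,W,s=shot("wrist");b=cv2.convertScaleAbs(p["image"],alpha=1.6)
cv2.imwrite("pics/w6.png",cv2.resize(b[130:330,200:360],None,fx=3,fy=3,interpolation=cv2.INTER_CUBIC))
```

```text
t 8.60 tcp [510.6  95.7  93. ] yaw -152.0 tilt 0.13 w 12.9 F [ 0.2  0.3 -2. ] j [ 0.57  0.39 -0.99  1.86  0.37  1.08  1.5 ]
```

View pics/s6.png

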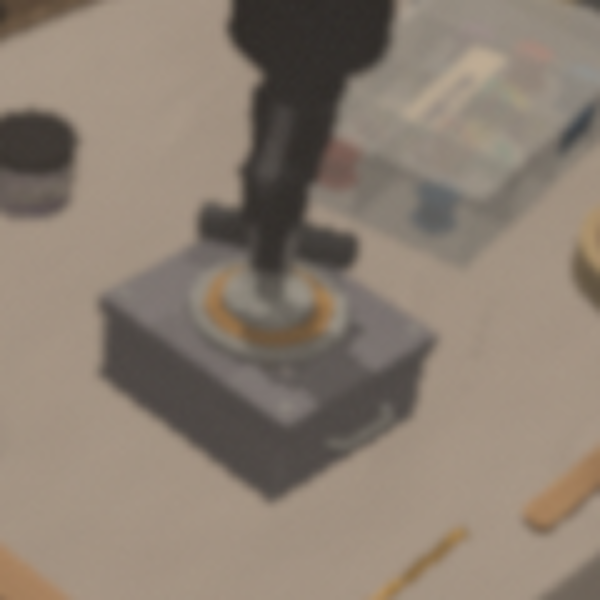

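View pics/w6.png

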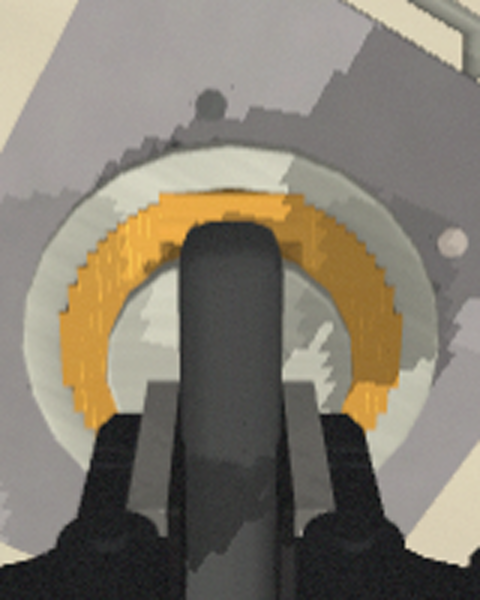

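The collar is on or within about 1 mm of the barrel face. I press slightly, then turn clockwise.

>>> {"fn": "servo_tool", "kwargs": {"commands": [[0,0,2,0,0,0,5],[0,0,0,0,0,0.08,5],[0,0,0,0,0,0.1,5],[0,0,0,0,0,0.1,5],[0,0,0,0,0,0,5]]}}

```text
time: 9.2
tcp_pos: [0.5114, 0.0959, 0.0929]
eef_rot: [0.002, -0.099, 0.995, -0.001]
force: [-0.2, 0.5, -2.1]
gripper_width: 0.0128
```

Run:
```python
from h import *
st();plan([.510,.0955,.092],180+27.8-45,5,step=10,rot=.1)
```

```text
t 9.20 tcp [511.4  95.9  92.9] yaw -168.6 tilt 0.24 w 12.8 F [-0.2  0.5 -2.1] j [ 0.53  0.37 -0.93  1.86  0.34  1.07  1.24]
5 rows
[[0.3,-0,0.2,-0,0.001,0.1,5],[0.3,-0,0.2,-0,0.001,0.1,5],[0.3,-0.1,0.2,-0,0.001,0.1,5],[0.3,-0.1,0.2,-0,0.001,0.1,5],[0.3,-0.1,0.2,-0,0.001,0.1,5]]
```

>>> {"fn": "servo_tool", "kwargs": {"commands": [[1,0,0,0,0.002,0.1,5],[0.5,0,0,0,0.001,0.1,5],[0,0,0,0,0,0.1,5],[0,0,0,0,0,0.1,5],[0,0,0,0,0,0.1,5],[0,0,0,0,0,0,5]]}}

```text
time: 9.8
tcp_pos: [0.511, 0.0955, 0.0927]
eef_rot: [0.002, 0.15, 0.989, -0.001]
force: [0.2, 0.1, 0.4]
gripper_width: 0.0127
```

Run:
```python
from h import *
st();print(env.read_state()["ft_torque"]);plan([.510,.0955,.092],180+27.8-79,5,step=10,rot=.1)
```

```text
t 9.80 tcp [511.   95.5  92.7] yaw 162.8 tilt 0.21 w 12.7 F [0.2 0.1 0.4] j [ 0.46  0.34 -0.84  1.86  0.29  1.06  0.77]
[-0.01472327  0.02300777  0.02098034]
6 rows
[[0.2,-0,0.1,0,0.001,0.099,5],[0.2,-0.1,0.1,0,0.001,0.099,5],[0.2,-0.1,0.1,0,0.001,0.099,5],[0.1,-0.1,0.1,0,0.001,0.099,5],[0.1,-0.1,0.1,0,0.001,0.099,5],[0.1,-0.1,0.1,0,0.001,0.099,5]]
```

>>> {"fn": "servo_tool", "kwargs": {"commands": [[0.5,0,0,0,0.001,0.1,5],[0,0,0,0,0.001,0.1,5],[0,0,0,0,0,0.1,5],[0,0,0,0,0,0.1,5],[0,0,0,0,0,0.1,5],[0,0,0,0,0,0.08,5],[0,0,0,0,0,0,5]]}}

```text
time: 10.5
tcp_pos: [0.511, 0.0947, 0.0927]
eef_rot: [0.001, 0.419, 0.908, -0.001]
force: [-1.0, -0.4, 1.1]
gripper_width: 0.0125
```

Run:
```python
from h import *
st();print(env.read_state()["ft_torque"])
p,W,s=shot("wrist");b=cv2.convertScaleAbs(p["image"],alpha=1.6)
cv2.imwrite("pics/w7.png",cv2.resize(b[130:330,200:360],None,fx=3,fy=3,interpolation=cv2.INTER_CUBIC))
```

```text
t 10.50 tcp [511.   94.7  92.7] yaw 130.5 tilt 0.18 w 12.5 F [-1.  -0.4  1.1] j [ 0.38  0.32 -0.74  1.87  0.25  1.05  0.24]
[-0.13857721  0.08667436 -0.00674918]
```

View pics/w7.png

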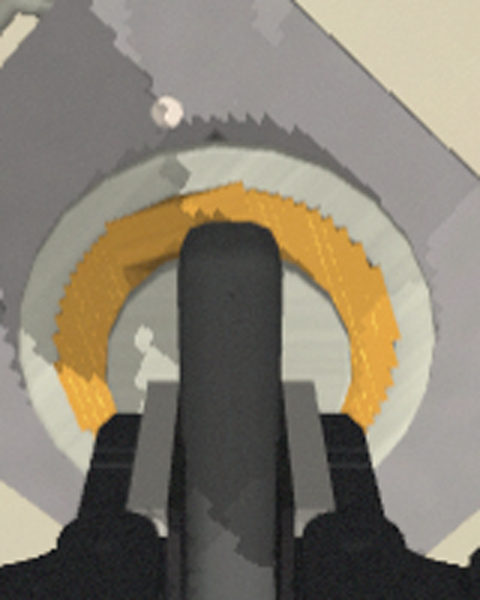

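The barrel has followed the key, with the slot corner visible at crop (140,270), lagging by about the blade's play. Key turned about 77°, so the barrel should be near 62°. Releasing.

>>> {"fn": "servo_tool", "kwargs": {"commands": [[0,0,0,0,0,0,40],[0,0,0,0,0,0,85],[0,0,0,0,0,0,85],[0,0,0,0,0,0,85],[0,0,0,0,0,0,85],[0,0,-10,0,0,0,85],[0,0,-25,0,0,0,85],[0,0,-35,0,0,0,85],[0,0,-40,0,0,0,85],[0,0,-40,0,0,0,85]]}}

```text
time: 11.55
tcp_pos: [0.5077, 0.095, 0.245]
eef_rot: [-0.003, 0.412, 0.911, -0.002]
force: [0.7, -0.0, 1.1]
gripper_width: 0.085
```

Run:
```python
from h import *
st()
p,W,s=shot("wrist");b=cv2.convertScaleAbs(p["image"],alpha=1.5);cv2.imwrite("pics/w8.png",b)
p,W,s=shot("scene");cv2.imwrite("pics/s8.png",cv2.resize(p["image"][110:250,260:430],None,fx=4.2,fy=4.2,interpolation=cv2.INTER_CUBIC))
```

```text
t 11.55 tcp [507.7  95.  245. ] yaw 131.4 tilt 0.44 w 85.0 F [ 0.7 -0.   1.1] j [ 0.44  0.16 -0.78  1.68  0.12  1.35  0.36]
```

View pics/w8.png

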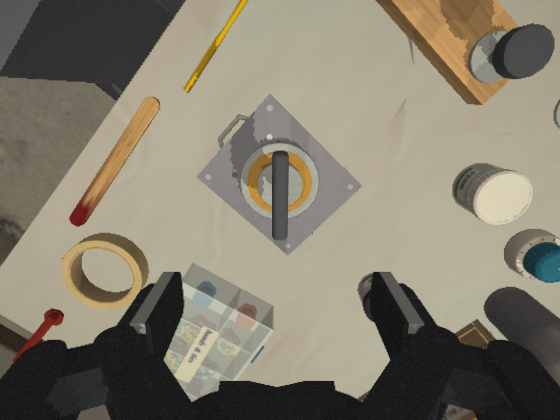

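View pics/s8.png

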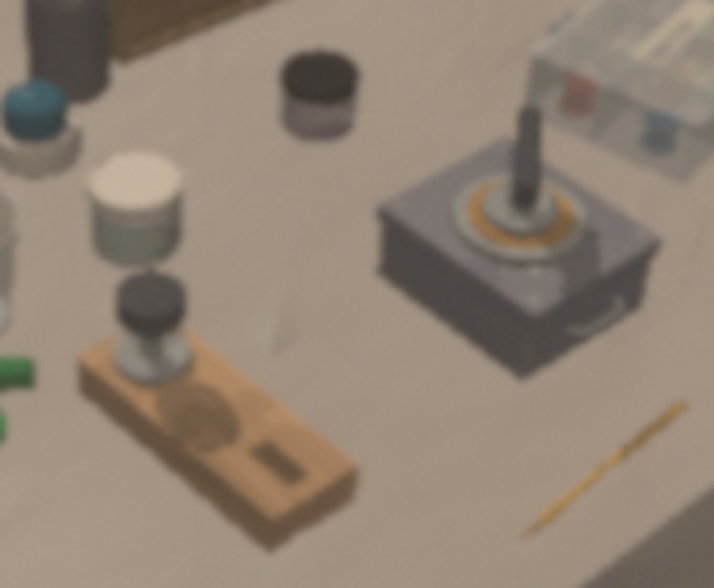

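The key stands upright in the lock and the knob key is untouched. I'll check the barrel's actual angle from the slot corners that show past the collar.

Run:
```python
from h import *
p,W,s=shot("wrist");im=p["image"].copy()
big=cv2.resize(cv2.convertScaleAbs(im,alpha=1.8),None,fx=6,fy=6,interpolation=cv2.INTER_CUBIC)
for deg,col in((27.8-46,(0,0,255)),(27.8-62,(0,255,0))):
    a=np.radians(deg);u=np.array([np.cos(a),np.sin(a)]);v=np.array([-u[1],u[0]])
    P=w2px(p,W,[np.r_[np.array([.5097,.0948])+i*.022*u+j*.013*v,.066] for i,j in((1,1),(1,-1),(-1,-1),(-1,1))])
    cv2.polylines(big,[(P*6+2.5).astype(np.int32)],True,col,1)
cv2.imwrite("pics/w9.png",big[135*6:235*6,230*6:335*6])
```

```text
(no output)
```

View pics/w9.png

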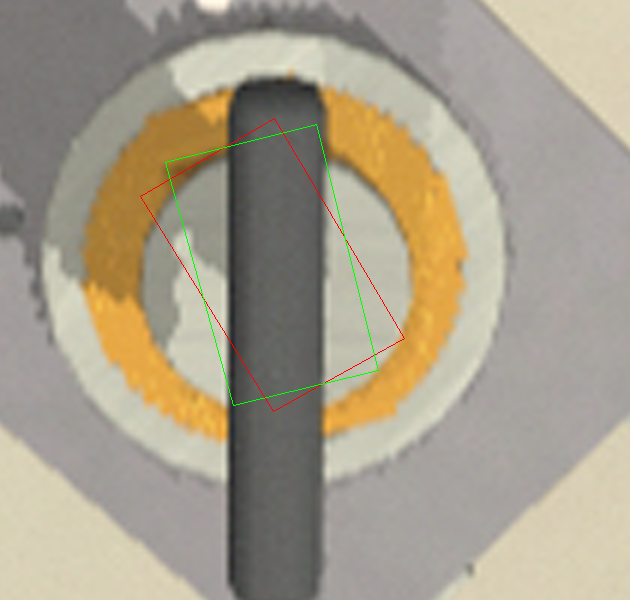

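Run:
```python
from h import *
p,W,s=shot("top");print([(d["bbox"],round(d["confidence"],2)) for d in optics.look_for(p,"knob_key")[:2]])
st();print(env.sign_off())
```

```text
[([316.4, 162.7, 334.1, 185.7], 0.52)]
t 11.80 tcp [508.   94.7 242.9] yaw 131.4 tilt 0.43 w 84.9 F [ 0.4  0.7 -0.2] j [ 0.44  0.16 -0.78  1.69  0.12  1.35  0.36]
the job is handed in; nothing more can be done
None
```

I unlocked the box with the dark bar-handled key and handed the job in at 11.8 s. No verdict was reported.

- **Insertion:** I took the key from the stand, lined it up with the slot and lowered it until the collar was on the lock face or within about 1 mm of it. The horizontal offset was about 1–2 mm.
- **Turn:** I turned the key about 77° clockwise, then let go and backed off.
- **Last checks:** The key stands upright in the lock. The gripper is open, with its fingertips about 15 cm higher than at release. The knob key is still in the stand; its detected position shifted by about 2 pixels or less.
- **Barrel angle:** I estimated this rather than reading it. Allowing for the blade's play, the barrel should be at least 60°, against the 46° needed. In the last picture the slot corner mostly hides behind the collar, so it fits about 62° but doesn't prove it.

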